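# Click a polishing bar into its one-way holder

## Task

Load the green polishing bar into the blue one-way holder: lay it in line on the open end and slide it lengthwise along the lane, so that it pushes the sprung brass pawl aside, until the pawl has clicked shut behind it. Let go and leave the bar lying flat and straight in the lane, and leave the eraser and the thread spool where they are.

Things in the scene. Friction and masses are not known exactly. Their poses are not given: they have to be found in the camera images.
- polish_bar: green rectangular bar of polishing compound with a pale label, 28 mm (its x) by 78 mm (its y, lengthwise) by 24 mm high, about 0.2 kg, loose, flat on the table. Origin: centre of its underside.
- holder: fixed one-way holder: blue base plate 248 (x) by 76 (y) by 8 mm thick, aluminium side walls. Origin: centre of the plate's underside; +x runs along the lane from open end to end stop, z up. Lane floor = plate top, z 8 mm, centred on y = 0. Lane 32 mm wide, wall tops at z 20 mm, so a bar in the lane stands 12 mm above them. Walls and rail reach y -26 and +35 mm.
- open_end (a point): on the plate's top at its bare open end (no walls), on the lane's middle line, at holder x = -80 mm: a bar centred here lies wholly on the plate. Plate bare from x -124 to -53 mm; from there flared walls narrow the way from about 50 mm to the lane's 32 mm at x = -28 mm. Axes as the holder's.
- stop_face (a point): foot of the black end stop's face, on the lane's middle line, at holder x = 112 mm; the stop is 30 mm high. A steel strap crosses over the lane 16 to 36 mm before it, underside at z 37, top at z 40 mm. Axes as the holder's.
- pawl (a joint): angle of the brass pawl, rad: 0 = shut (sprung, standing into the lane); 0.2 to 0.35 while a bar passing towards the stop pushes it aside (about 1 to 4 N); springs back to 0 once the bar's rear end has passed its tip; from the other side it locks. A caught bar's centre lies at holder x = 65 mm (against the pawl) to 73 mm (against the stop).
- pawl_tip (a point): the pawl's free tip, inner edge: when shut at holder x 26, y 2, z 14 mm. The pawl's pivot is 42 mm nearer the open end, at the lane's +y side; the pawl reaches up to z 19 mm, below the wall tops
- eraser: white eraser, 19 by 42 by 12 mm high, loose on the table; origin: centre of its underside; leave it alone
- thread_spool: wooden spool of red thread, 31 mm across, 40 mm high, standing loose on the table; origin: centre of its underside; leave it alone

How it is judged:
On the way:
1. the bar, lying in the lane, passes the pawl and holds it pushed aside (value of joint pawl above 0.12 rad and x of polish_bar in the frame of holder between -0.03 and 0.065 m and z of polish_bar in the frame of holder below 0.016 m and angle between the y axis of polish_bar and the x axis of holder, either way round below 0.2 rad), for 0.1 s.
At the end, for the whole second after the job is handed in: The bar lies flat, upright and at rest on the lane's floor, straight within 0.12 rad and within 6 mm of the lane's middle, its centre 62 to 77 mm along the holder's x axis (wholly behind the pawl), with the pawl sprung back to less than 0.05 rad (x of polish_bar in the frame of holder between 0.062 and 0.077 m and y of polish_bar in the frame of holder between -0.006 and 0.006 m and z of polish_bar in the frame of holder between 0.005 and 0.012 m and angle between the y axis of polish_bar and the x axis of holder, either way round below 0.12 rad and angle between polish_bar's own z axis and vertical below 0.1 rad and value of joint pawl below 0.05 rad and linear speed of polish_bar below 0.01 m/s); the robot touches nothing.
It fails at once if the eraser is moved by more than 30 mm (distance of eraser from where it was at the start of the episode above 0.03 m).
It fails at once if the thread spool is moved by more than 30 mm (distance of thread_spool from where it was at the start of the episode above 0.03 m).
It also fails if it takes over 51 s, if anything falls off the work surface, if the arm or the gripper's body presses on something with over 40 N, if the wrist force passes 120 N, or if a joint passes its speed limit or range.

## Robot

A 6-joint arm with a two-finger parallel gripper is mounted at the origin on a cart in front of the work surface, level with it; the furniture and walls round the work are solid. World frame = base frame: x ahead of the robot, y to its left, z up, the work surface at z = 0. Lengths are in m, angles in rad, forces in N, time in s.
With the tool pointing down it reaches from about 0.35 to 0.85 m from the base axis. Payload 8.1 kg.
Tool frame: the origin (TCP) lies on the centre line of the jaws, within the pads' length; the fingertips stand 22 mm ahead of it and the grasp point (between the pads) lies 3 mm ahead of it; z points along the fingers, y is the line along which they close (so a half turn about z gives the same grasp; the last joint's range is limited). The gripper opens to 93 mm and grips with 3 to 60 N. Pads are 15 mm wide; open, the fingers measure 128 mm over their backs; the gripper's body (75 mm by 188 mm) begins 65 mm behind the grasp point.
Start: joints at [1.165, 0.13, 1.488, -0, 1.523, -0.085], TCP at [0.189, 0.569, 0.241] pointing down, gripper open.
Joint ranges: [-2.96, 2.96], [-0.89, 2.26], [0.02, 2.5], [-1.34, 4.48], [0, 2.73], [-2.66, 2.66]. Speed limits (rad/s): [2.39, 2.39, 2.79, 3.14, 3.14, 3.14].

## Interface

Orientations are given as a rotation vector (axis times angle).
In Python, from plant import robot, cams, close_job gives the robot as it stands (robot), with the cameras (cams) and the job as plain functions.
- The arm moves only by the tool inch_along, called after "Call:" as name(argument=value, ...), one argument or row to a line, values as JSON. Schema: {"type":"object","properties":{"segments":{"type":"array","items":{"type":"object","properties":{"jaw":{"type":"number"},"pos":{"type":"array","items":{"type":"number"},"minItems":3,"maxItems":3},"twist":{"type":"number"}},"additionalProperties":false,"required":["jaw"]},"minItems":1,"maxItems":20},"clamp_n":{"type":"number"},"only":{"type":"string"},"quiet":{"type":"boolean"},"lines":{"type":"string"}},"required":["segments"],"additionalProperties":false}. segments is a list of rows, 1 to 20 of them, each an object with the fields jaw (the finger opening in m), pos (a list: dx, dy, dz in shares of the most that a row can go, 1 being 50 mm), twist (a turn about the tool's z in fractions of the full range, 1 being 45 degrees); a field left out counts as zero (the opening has to be given); each row shifts and turns the commanded pose from where the row before left it, along the tool's axes as they then stand; what a row does not reach is not made up. A row lasts 1/10 s, in which the tool goes at most 0.05 m and 0.15 rad, less where a joint would pass 70% of its speed; a pose out of reach is approached as far as the arm can. The fingers move at their own pace and stop on an object; clamp_n is the grip in N (left out, the last holds). Time passes only in rows, so rows that do not move let the fingers close. The tool returns the time, the measured TCP pose, the force, the opening and the grip force at its end. only (a regular expression) keeps the lines of the reply that match it, lines (a string "A,B") keeps lines A to B, and quiet returns only ok. Input that does not fit is refused with a message, and nothing moves.
- robot.read_state(): the state, without advancing time (a new reading comes with each control period).
- cams.read_camera(name): name is "scene" or "top" or "wrist"; returns a dict with "image" (400x640x3 uint8, red, green, blue), "fx", "fy", "cx", "cy" (pixels), "R" (3x3) and "t" (3): a world point X has camera coordinates R X + t. Camera axes: x right, y down, z forward; pixel columns grow to the right and rows downward; lengths in m; the calibration is good to about 2 mm. A picture is of the moment at which its call begins. There is no depth.
- close_job(): hands the job in; it is judged then, once.
The state is a dict: "t": time; "q": joint angles; "dq": joint speeds; "joint_torque": joint torques, N m; "tool_pos": TCP position; "orientation": TCP orientation; "force": force on the tool from outside, world axes, zero at the start; "wrist_torque": the same for the moment, N m; "opening": finger opening in m; "gripper_force": force on a finger pad.
Only numpy, scipy, OpenCV 4.12 (cv2) and the standard library are available. Lean on these libraries where they do the work, as an engineer would, in place of code of your own. Each camera call takes 0.05 s, during which the arm holds its last target. There are 200 camera calls.

## Working session

There is one attempt and no reset: what is moved stays moved. The work goes in short steps, Python scripts to look and compute and a tool call to move; the robot and the scene stay as the last step left them, time stands still between calls to the robot, and variables do not carry over. Pictures are saved under pics/ and viewed, at most 11 in all, crops included, and the job is handed in when it is done.

```bash
mkdir -p pics; ls; python3 - <<'E'
from plant import robot, cams, close_job
import cv2
for n in ("scene","top"):
    c=cams.read_camera(n); cv2.imwrite(f"pics/{n}0.png",c["image"][:,:,::-1])
    print(n,c["fx"],c["cx"],c["cy"],c["R"],c["t"])
s=robot.read_state();print(s["t"],s["tool_pos"],s["orientation"],s["opening"])
E
```

```text
pics
plant.py
scene 513.1505545774606 324.4763253940482 200.50658303066953 [[ 0.61908827 -0.78531995 -0.00151215]
 [-0.34641346 -0.27135772 -0.897977  ]
 [ 0.70478893  0.55645086 -0.44003979]] [-0.31657982  0.24836447  0.59696403]
top 486.54474806888896 323.8299338828392 200.09637214715318 [[ 0.01557483 -0.99968012  0.01992689]
 [-0.99007914 -0.01820248 -0.13932682]
 [ 0.13964497 -0.01755921 -0.99004594]] [0.01672027 0.57665355 1.14106884]
0.1 [0.18899333 0.56896615 0.23969084] [-5.01645011e-01 -3.10090437e+00  2.51304357e-03] 0.09284584050165369
```

View pics/top0.png

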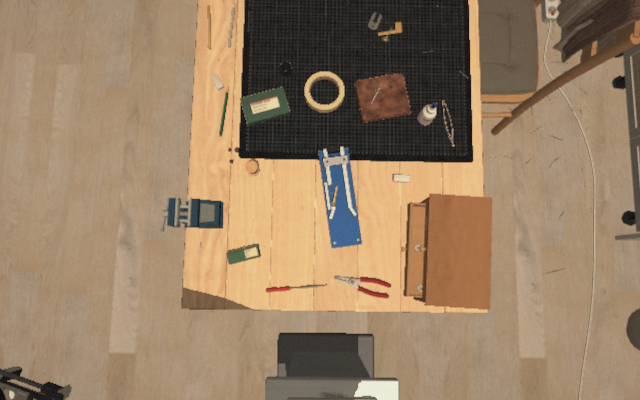

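View pics/scene0.png

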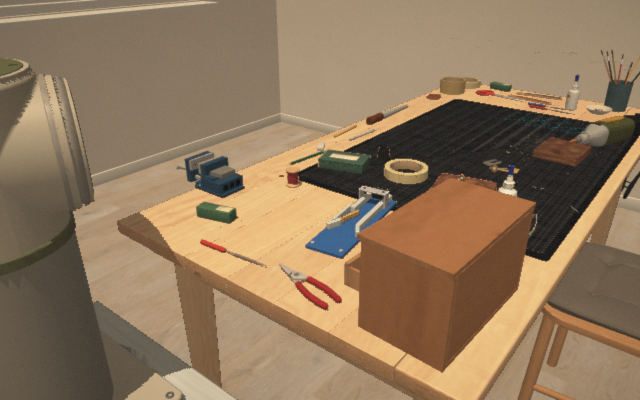

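The top view shows the bar at about (244,254) and the holder running from (345,243), its open end nearer the robot, to (336,155). The spool is at (252,168) and the eraser at (401,178). In the scene view the bar is at (216,212) and the holder at about (352,222). Next I'll enlarge the crops.

```bash
python3 - <<'E'
import cv2,numpy as np
t=cv2.imread("pics/top0.png");s=cv2.imread("pics/scene0.png")
r=lambda i,k:cv2.resize(i,None,fx=k,fy=k,interpolation=cv2.INTER_CUBIC)
a=r(t[140:270,220:370],5)[:600]; a=r(t[145:265,222:372],5)
cv2.imwrite("pics/topc.png",a)      # 750x600, off 222,145
cv2.imwrite("pics/scenec.png",r(s[175:265,190:400],3.8)) 
E
```

```text
(no output)
```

View pics/topc.png

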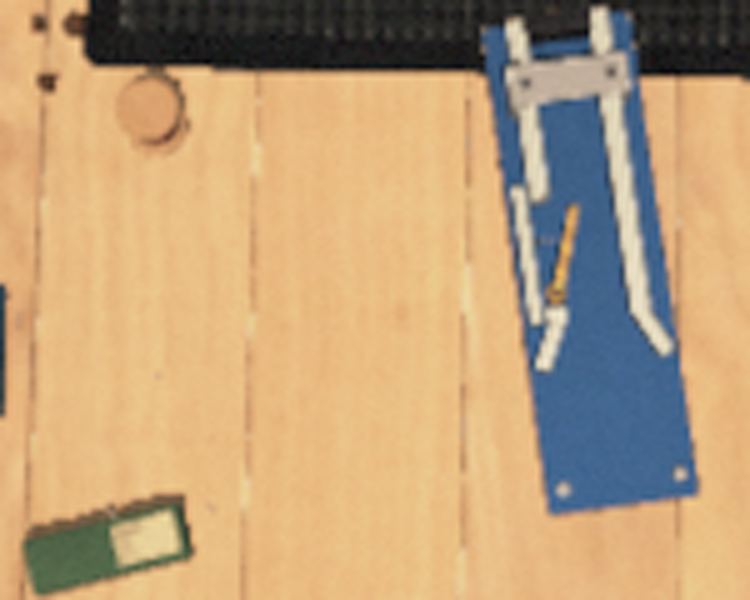

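View pics/scenec.png

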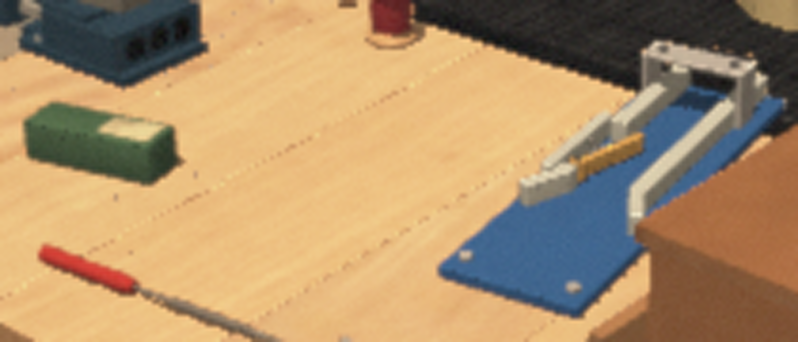

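The top crop shows the plate corners at (550,513), (698,492), (634,12) and (486,28). The bar's top corners are at (28,548), (178,507), (190,555) and (40,595). The scene crop shows the same bar corners at (52,103), (175,123), (150,155) and (25,120), and the near plate corners at (440,268) and (580,315).

```bash
cat > h.py <<'E'
import numpy as np, cv2
from plant import robot, cams, close_job
def ray(c,u,v):
    R,t=np.array(c["R"]),np.array(c["t"]); d=R.T@[(u-c["cx"])/c["fx"],(v-c["cy"])/c["fy"],1]
    return -R.T@t,d/np.linalg.norm(d)
def tri(c1,p1,c2,p2):
    A=np.zeros((3,3));b=np.zeros(3)
    for c,p in((c1,p1),(c2,p2)):
        o,d=ray(c,*p);M=np.eye(3)-np.outer(d,d);A+=M;b+=M@o
    return np.linalg.solve(A,b)
def plane(c,p,z):
    o,d=ray(c,*p); return o+d*(z-o[2])/d[2]
def toolaxes():
    s=robot.read_state(); return s,cv2.Rodrigues(np.array(s["orientation"]))[0]
E
python3 - <<'E'
from h import *
np.set_printoptions(precision=4,suppress=True)
T=cams.read_camera("top");S=cams.read_camera("scene")
ft=lambda p:(222+(p[0]+.5)/5-.5,145+(p[1]+.5)/5-.5)
fs=lambda p:(190+(p[0]+.5)/3.8-.5,175+(p[1]+.5)/3.8-.5)
tb=[(28,548),(178,507),(190,555),(40,595)];sb=[(52,103),(175,123),(150,155),(25,120)]
P=np.array([tri(T,ft(a),S,fs(b)) for a,b in zip(tb,sb)]);print("bar tri",P,P.mean(0))
Q=np.array([plane(T,ft(a),.024) for a in tb]);Q2=np.array([plane(S,fs(a),.024) for a in sb])
for q in(Q,Q2):
    d=(q[0]-q[1])+(q[3]-q[2]);print(q.mean(0),np.degrees(np.arctan2(d[1],d[0])),np.linalg.norm(d)/2)
print("plate tri",tri(T,ft((550,513)),S,fs((440,266))),tri(T,ft((698,492)),S,fs((580,313))),tri(T,ft((634,12)),S,fs((783,98))))
H=np.array([plane(T,ft(a),.008) for a in[(550,513),(698,492),(634,12),(486,28)]])
d=H[2]+H[3]-H[0]-H[1];print(H,H.mean(0),np.degrees(np.arctan2(d[1],d[0])),np.linalg.norm(d)/2)
print("tip",plane(T,ft((574,207)),.019),"spool",plane(T,ft((150,107)),.04))
s,R=toolaxes();print(s["tool_pos"],R)
E
```

```text
bar tri [[0.442  0.2575 0.0255]
 [0.4632 0.1855 0.0276]
 [0.4402 0.1799 0.0201]
 [0.4193 0.2509 0.0264]] [0.4412 0.2184 0.0249]
[0.4415 0.2183 0.024 ] 106.08086019592045 0.07438687141915545
[0.442  0.2203 0.024 ] 104.10619756101015 0.07778691943335768
plate tri [0.4637 0.0054 0.0077] [ 0.4756 -0.068   0.0043] [ 0.7159 -0.0323  0.0108]
[[ 0.4641  0.005   0.008 ]
 [ 0.4756 -0.068   0.008 ]
 [ 0.718  -0.0343  0.008 ]
 [ 0.7081  0.0407  0.008 ]] [ 0.5914 -0.0141  0.008 ] 8.117102890498279 0.24563868814668918
tip [ 0.6152 -0.0045  0.019 ] spool [0.6572 0.2044 0.04  ]
[0.1891 0.5691 0.24  ] [[-0.949   0.3153 -0.0005]
 [ 0.3153  0.949  -0.0011]
 [ 0.0001 -0.0011 -1.    ]]
```

Units first: shifts go in shares of 50 mm and turns go in shares of 45 degrees. So -0.0362 m is -0.724, -0.0271 m is -0.542, 0.14 rad / 0.7854 = 0.1783.

Call:
inch_along(
  segments=[
    {"jaw": 0.06, "pos": [-0.724, -0.542, 0]},
    {"jaw": 0.06, "pos": [-0.724, -0.542, 0]},
    {"jaw": 0.06, "pos": [-0.724, -0.542, 0]},
    {"jaw": 0.06, "pos": [-0.724, -0.542, 0]},
    {"jaw": 0.06, "pos": [-0.724, -0.542, 0]},
    {"jaw": 0.06, "pos": [-0.724, -0.542, 0]},
    {"jaw": 0.06, "pos": [-0.724, -0.542, 0]},
    {"jaw": 0.06, "pos": [-0.724, -0.542, 0]},
    {"jaw": 0.06, "pos": [-0.724, -0.542, 0]},
    {"jaw": 0.06, "pos": [-0.724, -0.542, 0]},
    {"jaw": 0.06, "twist": 0.1783},
    {"jaw": 0.06, "twist": 0.1783},
    {"jaw": 0.06, "twist": 0.1783},
    {"jaw": 0.06, "twist": 0.1783},
    {"jaw": 0.06, "twist": 0.1783},
    {"jaw": 0.06, "twist": 0.1783},
    {"jaw": 0.06, "twist": 0.1783},
    {"jaw": 0.06},
    {"jaw": 0.06},
  ],
)

```text
t: 2.1
tool_pos: [0.4472, 0.1981, 0.2405]
orientation: [-1.897, -2.504, 0.0]
force: [-0.5, -0.1, -0.2]
opening: 0.0599
gripper_force: 0.0
```

```bash
cat > go.py <<'E'
import sys
from h import *
x,y,z,a=map(float,sys.argv[1:5])  # target TCP and world yaw (deg) of tool y
s,R=toolaxes(); d=R.T@(np.array([x,y,z])-s["tool_pos"]); yaw=np.degrees(np.arctan2(R[1,1],R[0,1]))
turn=-np.radians((a-yaw+180)%360-180)
print("t",s["t"],"d tool",d.round(4),"turn",round(turn,3),"yaw",yaw.round(2),"F",np.round(s["force"],1),"op",s["opening"],s["gripper_force"],"tilt",np.round(R[:2,2],3))
E
python3 go.py .4475 .1975 .0365 15.3
python3 - <<'E'
from h import *
c=cams.read_camera("wrist");cv2.imwrite("pics/w1.png",c["image"][:,:,::-1])
E
```

```text
t 2.1 d tool [-6.00e-04  2.00e-04  2.04e-01] turn 0.007 yaw 15.71 F [-0.5 -0.1 -0.2] op 0.059907280167518985 0.0 tilt [-0. -0.]
```

View pics/w1.png

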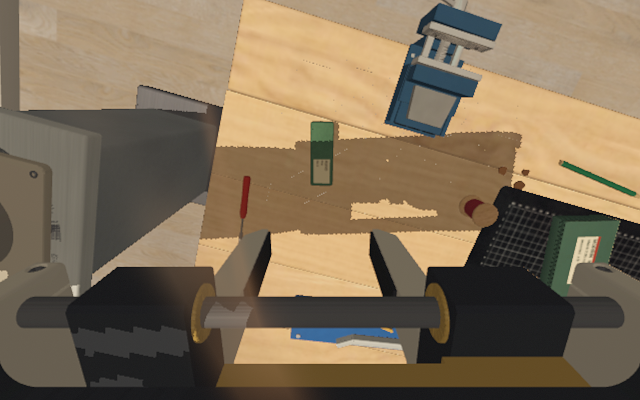

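The wrist view shows the bar square to the jaws, with its top face at columns 310–332 and rows 122–186, and it is centred. I'll check its position from this view too.

```bash
python3 - <<'E'
from h import *
c=cams.read_camera("wrist")
i=cv2.cvtColor(c["image"],cv2.COLOR_RGB2HSV); m=cv2.inRange(c["image"][100:200,290:350],(0,0,0),(255,255,255))
g=c["image"][100:200,290:350]
cv2.imwrite("pics/w1c.png",cv2.resize(g[:,:,::-1],None,fx=6,fy=6,interpolation=cv2.INTER_CUBIC))
q=np.array([plane(c,p,.024) for p in[(310,122),(332.5,122),(333,185.5),(310.5,185.5)]]);print(q.round(4),q.mean(0))
d=q[0]+q[1]-q[2]-q[3];print(np.degrees(np.arctan2(d[1],d[0])),np.linalg.norm(d)/2)
E
```

```text
[[0.4187 0.254  0.024 ]
 [0.4442 0.2612 0.024 ]
 [0.4667 0.1872 0.024 ]
 [0.4396 0.1796 0.024 ]] [0.44232664 0.22051521 0.024     ]
106.27419256041598 0.07733490179873398
```

View pics/w1c.png

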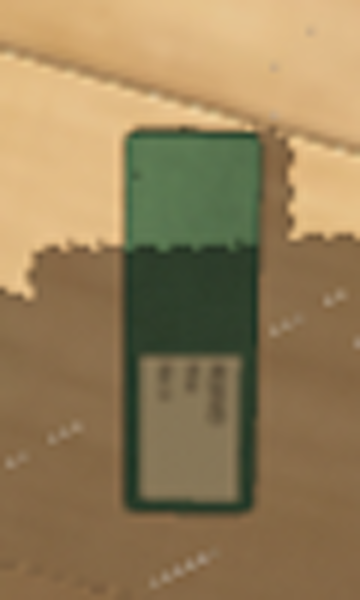

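The crop puts the bar's top at columns 311–333 and rows 121.7–185.3, which agrees with the first estimate. I'll descend and grip near the end that will be at the rear.

To row units: 0.04 m is 0.8, 0.025 m is 0.5.

Call:
inch_along(
  segments=[
    {"jaw": 0.06, "pos": [0, 0, 0.8]},
    {"jaw": 0.06, "pos": [0, 0, 0.8]},
    {"jaw": 0.06, "pos": [0, 0, 0.8]},
    {"jaw": 0.06, "pos": [0, 0, 0.8]},
    {"jaw": 0.06, "pos": [0, 0, 0.5]},
    {"jaw": 0.06, "pos": [0, 0, 0.38]},
    {"jaw": 0.06},
    {"jaw": 0.028},
    {"jaw": 0.025},
    {"jaw": 0.02},
    {"jaw": 0.02},
    {"jaw": 0.02},
    {"jaw": 0.02},
  ],
  clamp_n=35,
)

```text
t: 3.5
tool_pos: [0.4479, 0.1983, 0.0375]
orientation: [1.901, 2.5, 0.002]
force: [-1.0, -0.5, 6.7]
opening: 0.0279
gripper_force: 35.0
```

```bash
python3 go.py .4475 .1975 .12 15.7
```

```text
t 3.5 d tool [-0.0007 -0.0005 -0.0825] turn -0.004 yaw 15.48 F [-1.  -0.5  6.7] op 0.02786173775963041 34.95960474014282 tilt [0.001 0.   ]
```

To row units: -0.0383 m is -0.766, -0.035 m is -0.7.

Call:
inch_along(
  segments=[
    {"jaw": 0.02, "pos": [0, 0, -0.6]},
    {"jaw": 0.02, "pos": [0, 0, -0.7]},
    {"jaw": 0.02, "pos": [0, 0, -0.7]},
    {"jaw": 0.02, "pos": [-0.766, -0.066, 0]},
    {"jaw": 0.02, "pos": [-0.766, -0.066, 0]},
    {"jaw": 0.02, "pos": [-0.766, -0.066, 0]},
    {"jaw": 0.02, "pos": [-0.766, -0.066, 0]},
    {"jaw": 0.02, "pos": [-0.766, -0.066, 0]},
    {"jaw": 0.02, "pos": [-0.766, -0.066, 0]},
  ],
)

```text
t: 4.4
tool_pos: [0.4892, -0.0302, 0.1364]
orientation: [-1.902, -2.5, 0.0]
force: [0.9, 0.1, -0.8]
opening: 0.0275
gripper_force: 35.0
```

Call:
inch_along(
  segments=[
    {"jaw": 0.02, "twist": 0.1783},
    {"jaw": 0.02, "twist": 0.1783},
    {"jaw": 0.02, "twist": 0.1783},
    {"jaw": 0.02, "twist": 0.1783},
    {"jaw": 0.02, "twist": 0.1783},
    {"jaw": 0.02, "twist": 0.1783},
    {"jaw": 0.02, "twist": 0.1783},
    {"jaw": 0.02, "twist": 0.1783},
    {"jaw": 0.02, "twist": 0.1783},
    {"jaw": 0.02, "twist": 0.1783},
    {"jaw": 0.02, "twist": 0.1783},
    {"jaw": 0.02, "twist": 0.1783},
    {"jaw": 0.02},
    {"jaw": 0.02},
  ],
)

```text
t: 5.8
tool_pos: [0.4892, -0.0286, 0.1363]
orientation: [-3.131, -0.259, 0.001]
force: [0.8, -0.0, -2.1]
opening: 0.0275
gripper_force: 35.0
```

```bash
python3 go.py .4904 -.0285 .0465 -81.9
python3 - <<'E'
from h import *
c=cams.read_camera("wrist");cv2.imwrite("pics/w2.png",c["image"][:,:,::-1])
E
```

```text
t 5.8 d tool [0.0013 0.0001 0.0898] turn 0.024 yaw -80.54 F [ 0.8 -0.  -2.1] op 0.02748879147992174 34.96100664138794 tilt [-0.001  0.   ]
```

View pics/w2.png

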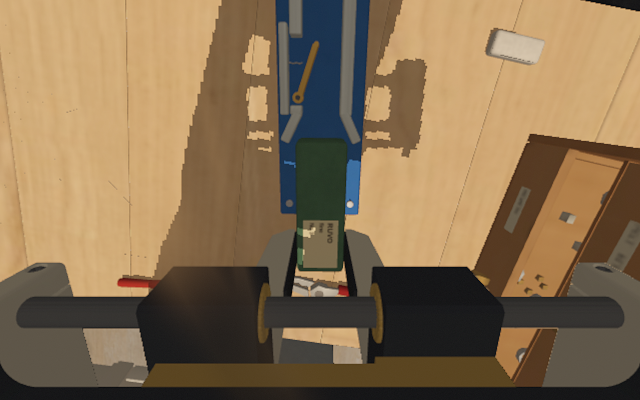

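The wrist view shows the held bar in line with the lane, with its top at columns 297–345. The near plate corners are at (281,213) and (357,214). The plate's edges run up to (275,0) and (368,0), and the lane's inner wall tops at row 20 are at columns 301 and 343.

```bash
python3 - <<'E'
from h import *
c=cams.read_camera("wrist"); cv2.imwrite("pics/w2c.png",cv2.resize(c["image"][0:220,250:390,::-1],None,fx=2.7,fy=2.7,interpolation=cv2.INTER_CUBIC)); s,R=toolaxes()
L=[plane(c,p,.008)[:2] for p in[(281,213),(357,214),(368,0),(275,0)]]
print("edges",*[np.round(p,4) for p in L])
for a,b in((0,3),(1,2)): d=L[b]-L[a];print(np.degrees(np.arctan2(d[1],d[0])))
o=np.array([.5914,-.0141])
th=np.radians(8.1);h=np.array([np.cos(th),np.sin(th)]);n=np.array([-h[1],h[0]])
f=lambda p:np.round([(p-o)@h,(p-o)@n],4)
print("in holder guess",*[f(p) for p in L])
print("lane",f(plane(c,(301,20),.02)[:2]),f(plane(c,(343,20),.02)[:2]))
print("tcp",f(s["tool_pos"][:2]))
zt=s["tool_pos"][2]-.0135
print("bar top",*[f(plane(c,p,zt)[:2]) for p in[(297,140),(345,140),(298,270),(343,270)]])
E
```

```text
edges [0.4628 0.0051] [ 0.4739 -0.0681] [ 0.6537 -0.0404] [0.6415 0.0329]
8.85019616694119
8.760334647957217
in holder guess [-0.1246  0.0371] [-0.1239 -0.0369] [ 0.058  -0.0348] [0.0562 0.0395]
lane [0.0396 0.0179] [ 0.0404 -0.0147]
tcp [-0.1031 -0.    ]
bar top [-0.0412  0.0133] [-0.0406 -0.0118] [-0.1181  0.0126] [-0.1175 -0.0143]
```

View pics/w2c.png

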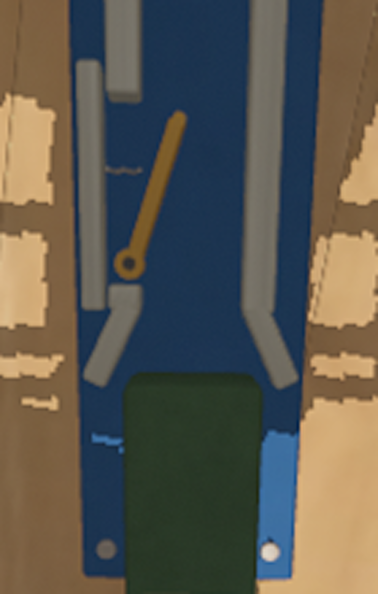

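To row units: 0.03 m is 0.6, 0.02 m is 0.4, 0.012 rad / 0.7854 = 0.0153.

Call:
inch_along(
  segments=[
    {"jaw": 0.02, "pos": [0.02, 0, 0.6], "twist": 0.0153},
    {"jaw": 0.02, "pos": [0, 0, 0.6]},
    {"jaw": 0.02, "pos": [0, 0, 0.4]},
    {"jaw": 0.02, "pos": [0, 0, 0.18]},
    {"jaw": 0.02},
    {"jaw": 0.02},
  ],
)

```text
t: 6.5
tool_pos: [0.491, -0.0286, 0.0483]
orientation: [3.133, 0.235, 0.001]
force: [0.1, -0.2, -0.3]
opening: 0.0275
gripper_force: 35.0
```

```bash
python3 go.py .6387 -.0055 .0455 -81.2
```

```text
t 6.5 d tool [ 0.1495 -0.0008  0.0029] turn -0.004 yaw -81.42 F [ 0.1 -0.2 -0.3] op 0.027476372346069575 34.99319672584534 tilt [ 0.001 -0.   ]
```

To row units: 0.0022 m is 0.044.

Call:
inch_along(
  segments=[
    {"jaw": 0.02, "pos": [0, 0, 0.044]},
    {"jaw": 0.02},
    {"jaw": 0.036},
    {"jaw": 0.036},
    {"jaw": 0.036},
  ],
)

```text
t: 7.0
tool_pos: [0.4908, -0.0286, 0.0458]
orientation: [3.133, 0.233, 0.001]
force: [-0.5, -1.4, 0.2]
opening: 0.0355
gripper_force: 0.0
```

Call:
inch_along(
  segments=[
    {"jaw": 0.02},
    {"jaw": 0.02},
    {"jaw": 0.02},
    {"jaw": 0.02},
  ],
  clamp_n=25,
)

```text
t: 7.4
tool_pos: [0.4906, -0.0286, 0.0456]
orientation: [3.133, 0.233, 0.0]
force: [0.1, -0.2, 1.1]
opening: 0.0274
gripper_force: 25.0
```

```bash
python3 go.py .6387 -.0055 .0455 -81.2
```

```text
t 7.4 d tool [ 1.499e-01 -8.000e-04  1.000e-04] turn -0.005 yaw -81.47 F [ 0.1 -0.2  1.1] op 0.027440180722949244 24.997943937778473 tilt [ 0. -0.]
```

The bar is on the plate. I'll slide the first part and check the force.

To row units: 0.01 m is 0.2, 0.005 m is 0.1.

Call:
inch_along(
  segments=[
    {"jaw": 0.02, "pos": [0.2, 0, 0]},
    {"jaw": 0.02, "pos": [0.2, 0, 0]},
    {"jaw": 0.02, "pos": [0.2, 0, 0]},
    {"jaw": 0.02, "pos": [0.2, 0, 0]},
    {"jaw": 0.02, "pos": [0.2, 0, 0]},
    {"jaw": 0.02, "pos": [0.2, 0, 0]},
    {"jaw": 0.02, "pos": [0.1, 0, 0]},
  ],
)

```text
t: 8.1
tool_pos: [0.5558, -0.019, 0.0455]
orientation: [3.132, 0.234, -0.0]
force: [-4.7, -3.1, 8.6]
opening: 0.0275
gripper_force: 25.0
```

```bash
python3 go.py .6387 -.0055 .0455 -81.2
```

```text
t 8.1 d tool [ 0.084  -0.0011 -0.    ] turn -0.005 yaw -81.47 F [-4.7 -3.1  8.6] op 0.027515942759168476 25.008646845817566 tilt [-0. -0.]
```

Call:
inch_along(
  segments=[
    {"jaw": 0.02, "pos": [0.2, 0, 0]},
    {"jaw": 0.02, "pos": [0.2, 0, 0]},
    {"jaw": 0.02, "pos": [0.2, 0, 0]},
  ],
)

```text
t: 8.4
tool_pos: [0.5849, -0.0146, 0.0455]
orientation: [3.133, 0.234, -0.001]
force: [-4.0, -3.3, 6.5]
opening: 0.0275
gripper_force: 25.0
```

```bash
python3 go.py .6387 -.0055 .0455 -81.2
python3 - <<'E'
from h import *
c=cams.read_camera("wrist");cv2.imwrite("pics/w3.png",cv2.resize(c["image"][0:290,220:420,::-1],None,fx=2,fy=2,interpolation=cv2.INTER_CUBIC))
E
```

```text
t 8.4 d tool [ 0.0546 -0.001  -0.    ] turn -0.005 yaw -81.47 F [-4.  -3.3  6.5] op 0.027535714491897446 25.002062022686005 tilt [-0.001 -0.   ]
```

View pics/w3.png

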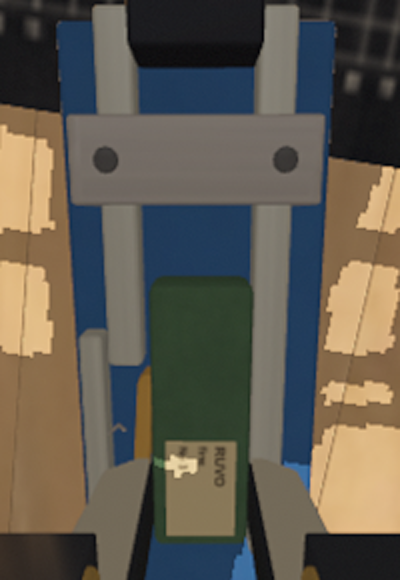

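The bar is inside the lane with the pawl held aside, its brass edge at about (145,415) in the crop. I'll continue towards the stop.

To row units: 0.01 m is 0.2, 0.008 m is 0.16.

Call:
inch_along(
  segments=[
    {"jaw": 0.02, "pos": [0.2, 0, 0]},
    {"jaw": 0.02, "pos": [0.2, 0, 0]},
    {"jaw": 0.02, "pos": [0.2, 0, 0]},
    {"jaw": 0.02, "pos": [0.2, 0, 0]},
    {"jaw": 0.02, "pos": [0.16, 0, 0]},
    {"jaw": 0.02, "pos": [0.08, 0, 0]},
    {"jaw": 0.02, "pos": [0.04, 0, 0]},
    {"jaw": 0.02},
  ],
)

```text
t: 9.25
tool_pos: [0.6382, -0.0062, 0.0455]
orientation: [-3.133, -0.234, -0.001]
force: [-0.3, -0.6, 3.5]
opening: 0.028
gripper_force: 25.0
```

```bash
python3 go.py .6387 -.0055 .0455 -81.2
python3 - <<'E'
from h import *
c=cams.read_camera("wrist");cv2.imwrite("pics/w4.png",cv2.resize(c["image"][0:290,220:420,::-1],None,fx=2,fy=2,interpolation=cv2.INTER_CUBIC))
E
```

```text
t 9.25 d tool [ 0.0006 -0.0006  0.    ] turn -0.005 yaw -81.47 F [-0.3 -0.6  3.5] op 0.027985926203955964 25.000794231891632 tilt [0. 0.]
```

View pics/w4.png

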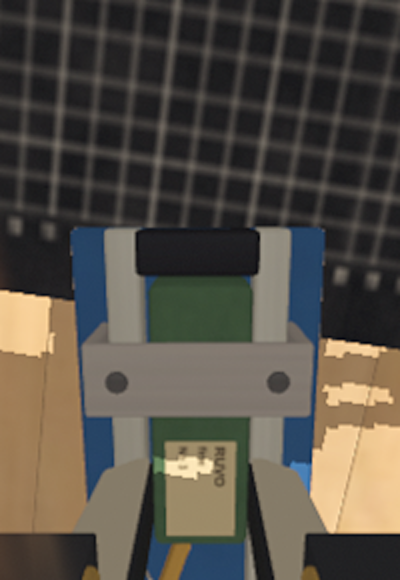

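The pawl stands across the lane behind the bar at about (175,560), and the bar's front lies just before the stop at row 278. The side force has fallen away, so the pawl has clicked shut. I'll let go and rise.

To row units: -0.04 m is -0.8, -0.03 m is -0.6.

Call:
inch_along(
  segments=[
    {"jaw": 0.042},
    {"jaw": 0.042},
    {"jaw": 0.042},
    {"jaw": 0.042, "pos": [0, 0, -0.2]},
    {"jaw": 0.042, "pos": [0, 0, -0.6]},
    {"jaw": 0.042, "pos": [0, 0, -0.8]},
    {"jaw": 0.042, "pos": [-0.8, 0, -0.4]},
    {"jaw": 0.042, "pos": [-0.8, 0, 0]},
    {"jaw": 0.042, "pos": [-0.8, 0, 0]},
    {"jaw": 0.042},
  ],
)

```text
t: 10.3
tool_pos: [0.5137, -0.0242, 0.144]
orientation: [-3.132, -0.233, 0.008]
force: [0.6, -0.2, -0.1]
opening: 0.0423
gripper_force: 0.0
```

```bash
python3 - <<'E'
from h import *
c=cams.read_camera("wrist");cv2.imwrite("pics/w5.png",cv2.resize(c["image"][0:290,220:420,::-1],None,fx=2,fy=2,interpolation=cv2.INTER_CUBIC))
E
```

```text
(no output)
```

View pics/w5.png

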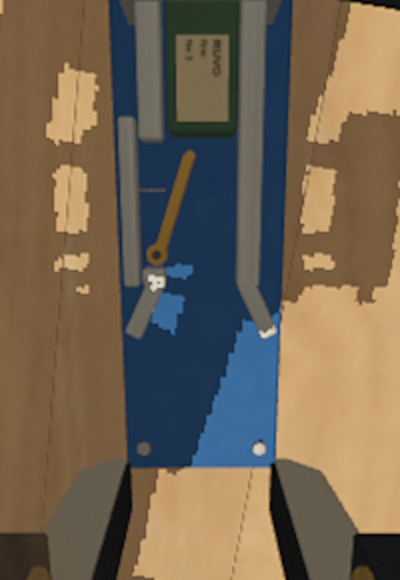

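The bar lies straight in the lane with its rear edge at row 135. The pawl is fully shut behind it, with its tip at (190,152), and the gripper is clear. I'm handing the job in.

```bash
python3 -c "
from plant import robot, cams, close_job
print(close_job())"
```

```text
the job is handed in; nothing more can be done
None
```

I handed the job in at about 10 s of the 51 s limit: the last picture shows the bar straight in the lane behind the shut pawl and the gripper clear; the arm was kept away from the eraser and spool; no verdict was returned.

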